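Lay the long board across the drying stand

ROBOT

A 6-joint arm with a two-finger parallel gripper is mounted at the origin on a cart in front of the work surface, level with it; the furniture and walls round the work are solid. World frame = base frame: x ahead of the robot, y to its left, z up, the work surface at z = 0. Lengths are in m, angles in rad, forces in N, time in s.
With the tool pointing down it reaches from about 0.35 to 0.925 m from the base axis. Payload 6.4 kg.
Tool frame: the origin (TCP) lies between the finger pads; the fingertips stand 22 mm ahead of it and the grasp point (between the pads) lies 3 mm ahead of it; z points along the fingers, y is the line along which they close (so a half turn about z gives the same grasp; the last joint's range is limited). The gripper opens to 85 mm and grips with 20 to 120 N. Pads are 22 mm wide; open, the fingers measure 114 mm over their backs; the gripper's body (76 mm by 85 mm) begins 54 mm behind the grasp point. The pads swing forward as they close: fully open they stand 13 mm farther back than shut.
Start: joints at [-1.446, 0.245, 1.558, -0, 1.339, -0.174], TCP at [0.191, -0.621, 0.253] pointing down, gripper open.
Joint ranges: [-3.13, 3.13], [-1.02, 2.26], [0.13, 2.54], [-0.95, 4.09], [0.21, 2.88], [-2.74, 2.74]. Speed limits (rad/s): [2.57, 2.57, 3.14, 3.14, 3.14, 3.14].

INTERFACE

Orientations are given as a rotation vector (axis times angle).
In Python, from station import robot gives the robot as it stands. Calls block until the motion is done:
- robot.movep(position, orientation): joint-space move of the TCP to a pose.
- robot.line_to(position, v=0.15, orientation=None): straight line of the TCP; orientation=None keeps the orientation; v is the mean speed in m/s.
- robot.movej(angles): joint-space move.
- robot.command_gripper(opening, squeeze=None): finger opening in m; squeeze is the grip in N (None keeps the last); returns when the fingers have stopped.
- robot.dwell(seconds).
- robot.solve_ik(position, orientation): joint angles nearest the present ones, or None.
- robot.capture(name): name is "scene" or "top" or "wrist"; returns a dict with "img" (400x640x3 uint8, red, green, blue), "depth" (400x640 float32, m along the optical axis (not along the pixel's ray), 0 where there is no reading), "intrinsics" (3x3 intrinsics, pixels), "D" ([k1, k2, p1, p2, k3] as OpenCV has them; the pictures are not rectified), "rvec" (rotation vector, rad) and "tvec" (3), from world to camera coordinates, as OpenCV has them; the wrist camera has in their place "hand_eye" (4x4, takes a point from camera to tool coordinates, whose origin is the TCP and whose axes are the flange's). Camera axes: x right, y down, z forward; pixel columns grow to the right and rows downward; lengths in m; the calibration is good to about 2 mm. A picture is of the moment at which its call begins: read the wrist's pose just before it.
A pose or a line that the arm cannot do raises robot.MotionError and nothing moves.
- robot.sign_off(): hands the job in; it is judged then, once.
Readings, each from a call of its own:
- robot.get_clock(): time.
- robot.get_joint_pos(): joint angles.
- robot.get_qd(): joint speeds.
- robot.get_joint_efforts(): joint torques, N m.
- robot.get_position(): TCP position.
- robot.get_tool_rot(): TCP orientation.
- robot.get_wrist_force(): force on the tool from outside, world axes, zero at the start.
- robot.get_moment(): the same for the moment, N m.
- robot.get_grip_width(): finger opening in m.
- robot.get_finger_force(): force on a finger pad.
Only numpy, scipy, OpenCV 4.12 (cv2) and the standard library are available. Lean on these libraries where they do the work, as an engineer would, in place of code of your own. Each camera call takes 0.05 s, during which the arm holds its last target. There are 200 camera calls.

TASK

A board is to be varnished: of the loose boards on the bench, pick the one that is long enough to bridge the two narrow rails of the drying stand. Lay it flat and square across both rails, in the middle of the stand, so that it sticks out about equally at both ends; set it down rather than drop it, let go, and leave the other boards where they are.

Things in the scene. Friction and masses are not known exactly. Their poses are not given: they have to be found in the camera images.
- long_board: the longest wood board, plain light brown: 222 mm long (own y axis), 50 mm wide (own x), 30 mm thick, about 0.13 to 0.26 kg; it lies flat on the bench. Origin at the centre of its underside, z up. It is best gripped from above across its 50 mm width at mid-length
- mid_board: a wood board too short for the stand: 151 mm long (y), 45 mm wide (x), 22 mm thick, loose, flat on the bench; must be left alone. Origin at the centre of its underside
- short_board: the smallest of the three loose boards: 114 mm long (y), 40 mm wide (x), 18 mm thick, flat on the bench; must be left alone. Origin at the centre of its underside
- stand: drying stand, fixed: plywood base 100 (own x) by 210 (own y) by 12 mm, with two upright wooden rails parallel to its x axis at y = -85 and +85 mm, each 14 mm thick, 90 mm long, flat narrow top 70 mm above the bench; fingers may reach down in the open 156 mm between them. Origin at the centre of the base's underside. A board that bridges the rails lies along the stand's y axis, either way round

How it is judged:
By the outcome, as a careful person would: the job done as asked, in the order asked, and still so for the second after the job is handed in, with the robot touching nothing.
It also fails if it takes over 32 s, if anything falls off the work surface, if the arm or the gripper's body presses on something with over 40 N, if the wrist force passes 120 N, or if a joint passes its speed limit or range.

## Working session

There is one attempt and no reset: what is moved stays moved. The work goes in short steps, each a Python script; the robot and the scene stay as the last script left them, time stands still between calls to the robot, and variables do not carry over. Pictures are saved under pics/ and viewed, at most 10 in all, crops included, and the job is handed in when it is done.

```bash
ls; mkdir -p pics; python3 - <<'E'
from station import robot
import cv2,numpy as np,pickle
for n in("top","scene"):
    c=robot.capture(n); pickle.dump(c,open(n+".pkl","wb")); cv2.imwrite(f"pics/{n}0.png",c["img"][:,:,::-1])
    print(n,c["rvec"],c["tvec"],c["intrinsics"],c["D"])
print(robot.get_tool_rot(),robot.get_clock())
E
```

```text
pics
top [ 2.16562979 -2.17988558  0.0855581 ] [0.03855761 0.59786259 0.91503108] [[441.99268247   0.         329.13936042]
 [  0.         441.99268247 206.70581576]
 [  0.           0.           1.        ]] [-0.01342813  0.          0.          0.          0.        ]
scene [2.05194032 0.01056319 0.01588122] [-0.60084896  0.04543102  1.04051419] [[443.36309563   0.         316.2477936 ]
 [  0.         443.36309563 199.3435671 ]
 [  0.           0.           1.        ]] [-0.10756778  0.          0.          0.          0.        ]
[-3.10491593e+00 -4.67413172e-01 -9.54301760e-05] 0.1
```

View pics/top0.png

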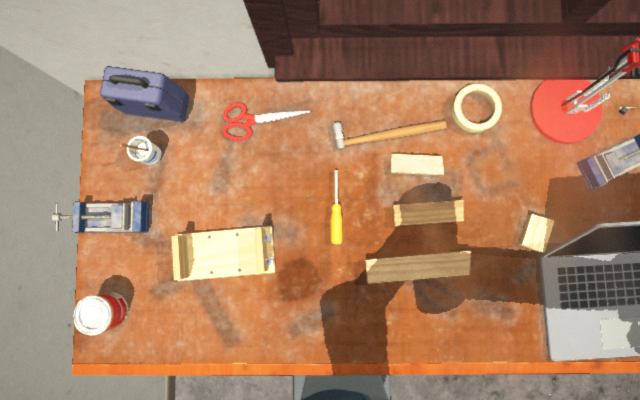

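View pics/scene0.png

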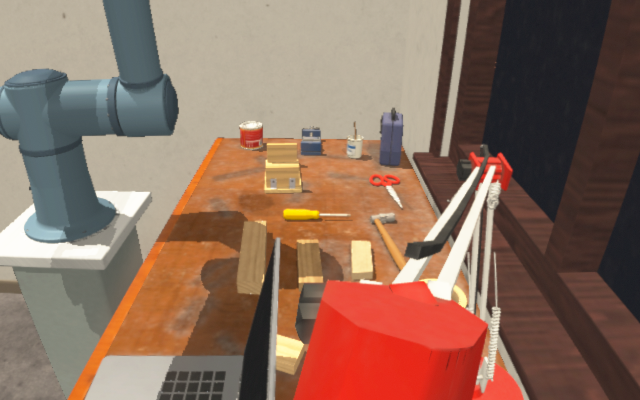

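The top view shows the long board at about (418,266), the mid board at (428,212) and the short one at (417,163). The stand is at about (223,254), with its rails near columns 180 and 268. The scene view agrees. Next I'll measure the heights from depth and cast the rays.

```bash
cat >h.py <<'E'
import cv2,numpy as np
def world(c):
    h,w=c["depth"].shape
    u,v=np.meshgrid(np.arange(w,dtype=float),np.arange(h,dtype=float))
    r=cv2.undistortPoints(np.stack([u,v],-1).reshape(-1,1,2),c["intrinsics"],c["D"]).reshape(h,w,2)
    d=c["depth"][...,None]
    P=np.concatenate([r*d,d],-1)
    R=cv2.Rodrigues(np.array(c["rvec"]))[0]
    W=(P-np.array(c["tvec"]))@R
    W[c["depth"]==0]=np.nan
    return W
def rect(W,lo,hi,box):
    u0,v0,u1,v1=box; Q=W[v0:v1,u0:u1]
    m=((Q[...,2]>lo)&(Q[...,2]<hi)).astype(np.uint8)
    n,l,s,_=cv2.connectedComponentsWithStats(m)
    out=[]
    for i in range(1,n):
        if s[i,4]>40:
            p=Q[l==i]; (c,sz,a)=cv2.minAreaRect((p[:,:2]*1000).astype(np.float32))
            b=cv2.boxPoints((c,sz,a)); e=max(b[1]-b[0],b[2]-b[1],key=np.linalg.norm)
            out.append((s[i,4],np.round(c,1),np.round(sz,1),round(np.degrees(np.arctan2(e[1],e[0]))%180,2),round(float(np.median(p[:,2])),4)))
    return out
E
python3 - <<'E'
import pickle
from h import *
W=world(pickle.load(open("top.pkl","rb")))
print("bench",np.nanmedian(W[300:340,230:290,2]),W[205,330])
for k,a in dict(long=(.02,.04,(355,240,485,295)),mid=(.014,.03,(380,190,480,235)),short=(.011,.025,(380,145,455,182)),rails=(.055,.085,(155,210,295,295)),base=(.006,.085,(155,210,295,295))).items(): print(k,rect(W,*a))
E
```

```text
bench -0.0007908495033753892 [ 0.60435589  0.03295708 -0.00243177]
long [(np.int32(2493), array([ 470.2, -152.2]), array([ 50.3, 218. ]), np.float32(94.65), 0.0293)]
mid [(np.int32(1450), array([ 585.1, -177.6]), array([ 45.2, 147.5]), np.float32(93.47), 0.0213)]
short [(np.int32(963), array([ 691.6, -157.2]), array([113.9,  41. ]), np.float32(86.97), 0.0173)]
rails [(np.int32(345), array([508.2, 175.6]), array([89.2, 14.7]), np.float32(4.86), 0.0687), (np.int32(395), array([494.4, 345.3]), array([90. , 15.8]), np.float32(4.84), 0.0684)]
base [(np.int32(4692), array([501.5, 259.6]), array([100.2, 209.4]), np.float32(94.69), 0.0118)]
```

Every size and height matches the list: the long board measures 218×50 with its top at 29 mm, and the rails are at 69 mm and 170 mm apart. Board and stand are within 0.1° of parallel. I'll grasp the board now.

```bash
cat >>h.py <<'E'
def ori(deg,flip):
    a=np.radians(deg-90)+(np.pi if flip else 0)
    y=np.array([np.cos(a),np.sin(a),0]);z=np.array([0,0,-1.])
    return cv2.Rodrigues(np.column_stack([np.cross(y,z),y,z]))[0].ravel()
E
python3 - <<'E'
from station import robot
from h import *
A=[.4702,-.1522];B=[.5013,.2602]
best=None
for f in(0,1):
    o=ori(94.65,f)
    q=[robot.solve_ik([*p,z],o) for p in(A,B) for z in(.03,.2)]
    print(f,[None if x is None else np.round(x,2) for x in q])
    if all(x is not None for x in q):
        m=max(abs(x[5]) for x in q)
        if best is None or m<best[0]: best=(m,f)
f=best[1];o=ori(94.65,f);print("flip",f)
robot.movep([*A,.16],o)
robot.command_gripper(.075,40)
robot.line_to([*A,.06],v=.15)
robot.line_to([*A,.0265],v=.05)
print(robot.get_wrist_force())
robot.command_gripper(.03,60)
print(robot.get_grip_width(),robot.get_finger_force(),robot.get_wrist_force(),robot.get_clock())
robot.line_to([*A,.06],v=.08)
robot.line_to([*A,.2],v=.15)
print(robot.get_grip_width(),robot.get_wrist_force(),robot.get_moment(),robot.get_clock())
robot.movep([*B,.2],o)
c=robot.capture("top");cv2.imwrite("pics/top1.png",c["img"][:,:,::-1])
W=world(c);print(rect(W,.12,.215,(100,150,340,340)),robot.get_position(),robot.get_clock())
E
```

```text
0 [array([-0.54,  0.22,  2.06, -0.  ,  0.86, -0.62]), array([-0.54, -0.07,  2.  , -0.  ,  1.22, -0.62]), array([ 0.28,  0.36,  1.88, -0.  ,  0.9 ,  0.2 ]), array([ 0.28,  0.1 ,  1.82, -0.  ,  1.22,  0.2 ])]
1 [array([-0.54,  0.22,  2.06, -0.  ,  0.86,  2.52]), array([-0.54, -0.07,  2.  , -0.  ,  1.22,  2.52]), None, None]
flip 0
[-0.1715674   0.28046387 -0.60493235]
0.04901727331429188 64.05300736427307 [ 0.57669263 -0.11943891  3.07171422] 4.3417
0.04861742526997903 [ 0.04263715 -0.2360578  -1.91664963] [0.00572244 0.00889184 0.06563201] 5.9917
[(np.int32(1885), array([500.2, 205. ]), array([108.5,  75.4]), np.float32(87.05), 0.2018)] [0.50171735 0.25919897 0.19992423] 7.5667
```

View pics/top1.png

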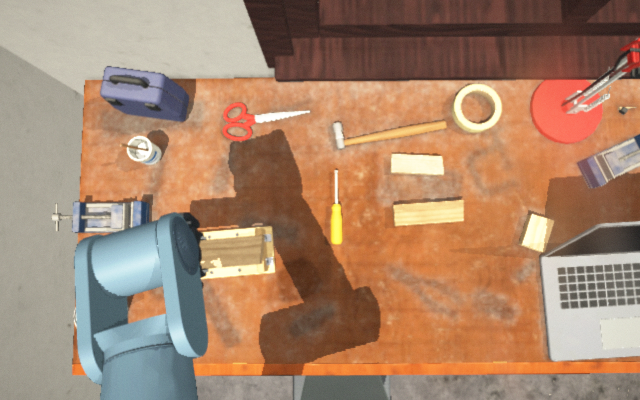

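The board is held (grip width 48.6 mm, about 0.2 kg) and is over the stand, its right end showing near (266,250). The other two boards are where they were. I'll lower it while watching the force.

```bash
python3 - <<'E'
from station import robot
from h import *
B=[.5013,.2602]
robot.line_to([*B,.125],v=.12)
robot.line_to([*B,.103],v=.05)
robot.dwell(.2)
f0=robot.get_wrist_force()[2];print(f0,robot.get_position())
z=.103
while z>.090:
    z-=.001; robot.line_to([*B,z],v=.02)
    f=robot.get_wrist_force()[2]
    if f-f0>2.5: break
robot.dwell(.2)
print(z,robot.get_wrist_force(),robot.get_moment(),robot.get_position())
robot.command_gripper(.062); robot.dwell(.2)
print(robot.get_grip_width(),robot.get_wrist_force())
robot.line_to([*B,.14],v=.08)
robot.line_to([*B,.25],v=.2)
robot.movep([.45,-.1,.3],ori(94.65,0))
robot.dwell(.3)
c=robot.capture("top");cv2.imwrite("pics/top2.png",c["img"][:,:,::-1])
W=world(c);print(rect(W,.09,.12,(140,190,310,310)),rect(W,.06,.085,(140,190,310,310)),rect(W,.11,.2,(140,190,310,310)),robot.get_clock())
s=robot.capture("scene");cv2.imwrite("pics/scene2.png",cv2.resize(s["img"][130:220,220:350,::-1],None,fx=5,fy=5))
E
```

```text
-2.4030342096178345 [0.50156673 0.26029345 0.10336975]
0.09599999999999999 [-2.87885137 -1.08728486  4.8121198 ] [-0.23428118  0.55258923  0.02825228] [0.50155342 0.26027012 0.09713607]
0.06178261577227363 [-0.32531866 -0.05959216 -0.03353721]
[(np.int32(2870), array([502.2, 259.3]), array([ 50.1, 223.1]), np.float32(94.66), 0.0991)] [(np.int32(69), array([544. , 178.2]), array([16.7, 13.9]), np.float32(1.59), 0.0689), (np.int32(69), array([529.8, 347.3]), array([14.6, 18.3]), np.float32(179.61), 0.0689), (np.int32(71), array([473.4, 172.7]), array([19.2, 13.6]), np.float32(8.36), 0.0691), (np.int32(80), array([459.3, 342.6]), array([19.1, 14. ]), np.float32(3.57), 0.0686)] [] 14.6917
```

View pics/top2.png

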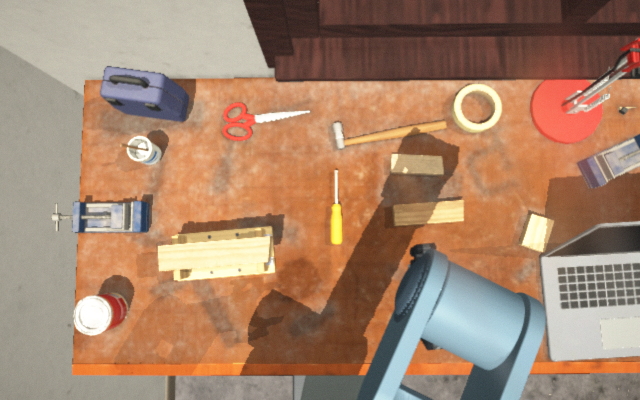

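View pics/scene2.png

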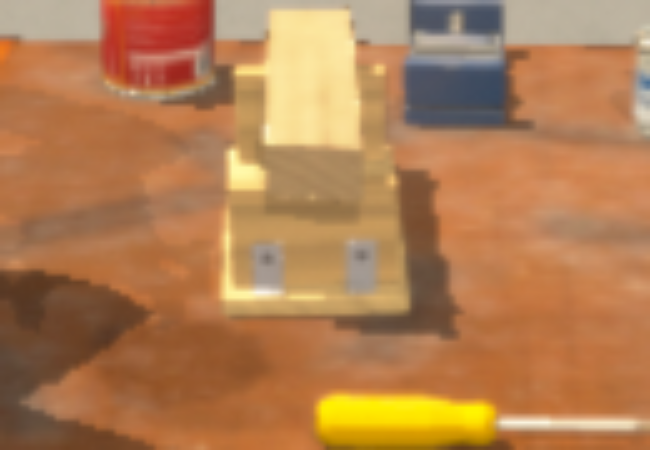

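The top view shows the board flat across both rails at about (216,250), with its top at 99 mm. It is within about 1 mm of centre and 0.1° of square, the arm is clear, and the other boards haven't moved. The scene crop also shows it resting on the rails and centred, so I'm handing in.

```bash
python3 -c "
from station import robot
print(robot.sign_off())"
```

```text
the job is handed in; nothing more can be done
None
```

Job handed in: the long board lies flat across both rails, within about 1 mm of centre and 0.1° of square, set down gently and released about 15 s in, with the other boards left where they were.

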